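Balance a piston on the bench scale

TASK

Weigh the piston on the bench balance: push one steel ring weight fully home onto the sprung post of the other pan, add the second on top of it only if it is needed, and slide the brass poise along its rail until the beam floats level on its own. Press gently, the pivot is delicate. Leave the piston on its pan, an unused weight lying flat on the bench, and the other things where they are.

Things in the scene. Friction and masses are not known exactly. Their poses are not given: they have to be found in the camera images.
- stand: Green base and forked column of the balance, bolted down on shims 0 to 20 mm thick; origin under the base below the pivot. y axis along the level beam (load pan at +y, weight pan at -y, each 150 mm from the pivot), x = pivot axis. Base 130 x 190 x 16 mm; pivot 75 mm above the origin. The pans hang on a parallelogram and stay upright. The beam settles 1.5 s after being let go.
- beam (a joint): Tilt of the beam, rad: 0 level, positive with the weight pan low, negative with the piston low; at the start it is on its stop at -0.14, piston low. The other stop (weight pan low) is a hand-set screw, not measured: 0.1 to 0.2 rad, to be felt. A weak spring at the pivot makes tilt proportional to imbalance: about 0.29 rad per ring weight (so beyond the stop), or 0.0029 rad per mm of poise travel.
- pan_seat (a point): Middle of the top face of the flat round weight pan (90 mm across, 4 mm thick), at the foot of its upright post; z up. 110 mm above the stand's origin with the beam level, 21 mm higher at the start, 15 to 30 mm lower on the lower stop. A ring weight must be pushed over the post down onto this face (a second one onto the first). The pan sinks under the push; only on its hard stop does the full push act.
- post_top (a point): Top end of that post, 57 mm above pan_seat. Steel, 14 mm thick, its top 10 mm a cone down to 6 mm. Two upright sprung ribs on its +y and -y sides, 3 to 43 mm up, stand 0.8 mm proud of a ring weight's bore: they hold a ring by friction wherever it is let go; a push of 7 to 12 N moves it down. They squeeze it with 14 to 18 N in all; squeeze and push together must stay under 45 N, so push with 20 N at most.
- weight_a_mid (a point): Steel ring weight, 44 mm across, 20 mm high, bore 19 mm, 0.2 kg, lying flat on the bench; this point is its centre, half-way up (10 mm above its underside), z along its bore.
- weight_b_mid (a point): The other steel ring weight, exactly the same size and mass.
- poise (a joint): Place of the brass poise on its rail, m: 0 in the middle, positive towards the weight pan, -0.065 to +0.065. It weighs 0.3 kg, slides with about 2 N of friction and stays where it is left. A full half travel of 65 mm equals 0.65 ring weights.
- poise_grip (a point): Middle of the upright brass fin of the poise, to be pinched or pushed: the fin is 12 mm thick (stand x), 26 mm long (stand y), 44 mm tall; this point is 18 mm below its top and 25 mm above the block (34 x 26 x 26 mm) it stands on, 143 mm above the stand's origin when the beam is level and the poise in the middle.
- piston_mid (a point): Aluminium piston, 76 mm across, 48 mm tall, standing on the load pan; its centre. Mass unknown, 0.25 to 0.35 kg (1.25 to 1.75 ring weights), so one or two ring weights are needed on the other pan, and then the poise.
- load_seat (a point): Middle of the floor of the load pan, a dish 100 mm across with a 6 mm rim; 110 mm above the stand's origin when level.
- spray_mid (a point): Bystander: blue spray can, 54 mm across, 150 mm tall, standing; its centre.
- driver_mid (a point): Bystander: screwdriver with a red handle lying on the bench; a point in its middle.
- tin_mid (a point): Bystander: yellow tin with black cap, 68 mm across, 60 mm tall; its centre.
Mind the look-alikes: they are no part of the job. Leave any turquoise look-alike of the part that bears weight_a_mid alone.

How it is judged:
By the outcome, as a careful person would: the job done as asked, in the order asked, and still so for the second after the job is handed in, with the robot touching nothing.
It also fails if it takes over 72 s, if anything falls off the work surface, if the arm or the gripper's body presses on something with over 40 N, if the wrist force passes 120 N, or if a joint passes its speed limit or range.

ROBOT

A 7-joint arm with a two-finger parallel gripper is mounted at the origin on the work surface. World frame = base frame: x ahead of the robot, y to its left, z up, the work surface at z = 0. Lengths are in mm, angles in rad, forces in N, time in s.
With the tool pointing down it reaches from about 350 to 900 mm from the base axis. Payload 7.2 kg.
Tool frame: the origin (TCP) lies at the very end of the fingers, on their centre line; the grasp point (between the pads) lies 19 mm behind it; z points along the fingers, y is the line along which they close (so a half turn about z gives the same grasp; the last joint's range is limited). The gripper opens to 88 mm and grips with 3 to 60 N. Pads are 20 mm wide; open, the fingers measure 115 mm over their backs; the gripper's body (75 mm by 178 mm) begins 61 mm behind the grasp point.
Start: joints at [1.274, 0.411, -0.013, 1.596, 0.006, 1.134, -0.082], TCP at [141.743, -608.718, 222.653] pointing down, gripper open.
Joint ranges: [-2.95, 2.95], [-0.29, 1.99], [-1.47, 1.44], [0.14, 2.54], [-1.03, 4.17], [0.13, 1.85], [-2.86, 2.86]. Speed limits (rad/s): [2.39, 2.39, 3.01, 3.01, 3.14, 3.14, 3.14].

INTERFACE

Orientations are given as a 3x3 rotation matrix whose columns are the frame's x, y, z axes.
In Python, from bench import bot gives the robot as it stands.
- The arm moves only by the shell command python3 -m jog 'ROWS'. ROWS is text: rows parted by semicolons, each of 7 numbers parted by spaces: the shift along the tool's x, y, z in mm, then the turn, a rotation vector about the tool's x, y, z in degrees, then the opening, from 0 (shut) to 1 (fully open). A call has 1 to 20 rows; each row is the pose to reach, as a shift and turn from the pose commanded when the call began, along the tool's axes at that moment; what a row does not reach only later rows make up. A row lasts 1/10 s, in which the tool goes at most 50 mm and 8.59 degrees, less where a joint would pass 70% of its speed; a pose out of reach is approached as far as the arm can. A call with a gripper value outside its range is refused whole. The fingers move at their own pace and stop on an object; the grip force is fixed at half the most. Time passes only in rows, so rows that repeat a pose let the fingers close. It gives the time, the measured TCP pose, the force, the opening and the grip force at its end, in the units of the state.
- bot.get_state(): the state, without advancing time (a new reading comes with each control period).
- bot.capture(name): name is "scene" or "top" or "wrist"; returns the picture (384x512x3 uint8, red, green, blue); there is no depth.
- bot.calibration(name): a dict with "camera_matrix" (3x3 intrinsics, pixels), "rvec" (rotation vector, rad) and "tvec" (3), from world to camera coordinates, as OpenCV has them. Camera axes: x right, y down, z forward; pixel columns grow to the right and rows downward; lengths in mm; the calibration is good to about 2 mm. The wrist camera is an equidistant fisheye: a pixel r from the principal point sees the ray r / f radians off the axis. A picture is of the moment at which its call begins: read the wrist's pose just before it. calibration takes no time and is no camera call; for the wrist camera it gives the pose at the moment of the call.
- bot.close_job(): hands the job in; it is judged then, once.
Trained networks look in the newest picture that a camera, given by its name, has taken for a name from the list of things; names that differ only in an ending like _2 or _b are one class to them, and where a whole thing is asked for, a point or a joint stands for the part that bears it (a point fixed in the world has none). Each returns a list of dicts, best first, with "conf" (0 to 1); they miss things now and then, are a little off and sometimes report something else, mostly with a low value. They report only what shows in the picture. A call takes as long as a camera call. They do not tell look-alikes from the thing itself.
- bot.cut_out(target, camera): "pixels" (384x512 bool, what is visible of it) and "xy" ([column, row] in pixels, amid what is visible of it).
The state is a dict: "clock": time; "joint_positions": joint angles; "joint_velocities": joint speeds; "joint_efforts": joint torques, N m; "position": TCP position; "tool_rot": TCP orientation; "contact_force": force on the tool from outside, world axes, zero at the start; "wrist_torque": the same for the moment, N m; "width": finger opening in mm; "gripper_force": force on a finger pad.
Only numpy, scipy, OpenCV 4.12 (cv2) and the standard library are available. Lean on these libraries where they do the work, as an engineer would, in place of code of your own. Each camera call takes 0.05 s, during which the arm holds its last target. There are 200 camera calls.

## Working session

There is one attempt and no reset: what is moved stays moved. The work goes in short steps, Python scripts to look and compute and a shell command to move; the robot and the scene stay as the last step left them, time stands still between calls to the robot, and variables do not carry over. Pictures are saved under pics/ and viewed, at most 10 in all, crops included, and the job is handed in when it is done.

```bash
ls; mkdir -p pics
cat > h.py <<'E'
import numpy as np, cv2
from bench import bot
def cal(n):
    c=bot.calibration(n); K=np.array(c["camera_matrix"],float); R=cv2.Rodrigues(np.array(c["rvec"],float))[0]; t=np.array(c["tvec"],float).ravel()
    return K,R,t
def ray(n,px,c=None):
    K,R,t=c or cal(n); u=(px[0]-K[0,2])/K[0,0]; v=(px[1]-K[1,2])/K[1,1]
    if n=="wrist":
        r=np.hypot(u,v); s=np.sin(r)/r if r>1e-9 else 1; d=np.array([u*s,v*s,np.cos(r)])
    else: d=np.array([u,v,1.])
    d=R.T@d; return -R.T@t, d/np.linalg.norm(d)
def atz(n,px,z,c=None):
    o,d=ray(n,px,c); return o+d*(z-o[2])/d[2]
def tri(rs):
    A=np.zeros((3,3));b=np.zeros(3)
    for o,d in rs: P=np.eye(3)-np.outer(d,d);A+=P;b+=P@o
    x=np.linalg.solve(A,b); return x,[round(float(np.linalg.norm((np.eye(3)-np.outer(d,d))@(x-o))),1) for o,d in rs]
def proj(n,p,c=None):
    K,R,t=c or cal(n); q=R@np.asarray(p,float)+t
    if n=="wrist":
        th=np.arctan2(np.hypot(q[0],q[1]),q[2]); r=np.hypot(q[0],q[1]); q=np.array([q[0]/r*th,q[1]/r*th,1])
    else: q=q/q[2]
    return np.array([K[0,0]*q[0]+K[0,2],K[1,1]*q[1]+K[1,2]])
def save(n,f,img):
    cv2.imwrite("pics/"+f,cv2.cvtColor(img,cv2.COLOR_RGB2BGR))
E
python3 - <<'E'
from h import *
s=bot.get_state(); print(s["clock"],np.round(s["tool_rot"],3).tolist())
for n in ["scene","top"]:
    im=bot.capture(n); save(n,n+"0.png",im)
    print(n, np.round(-cal(n)[1].T@cal(n)[2]))
    for t in ["stand","pan_seat","post_top","weight_a_mid","poise_grip","piston_mid","load_seat","spray_mid","driver_mid","tin_mid"]:
        for d in bot.cut_out(t,n)[:3]:
            print(t,round(d["conf"],2),np.round(d["xy"]).tolist(),int(d["pixels"].sum()),np.round(atz(n,d["xy"],10)).tolist())
E
```

```text
pics
0.0 [[0.974, 0.227, -0.0], [0.227, -0.974, 0.002], [-0.0, -0.002, -1.0]]
scene [1166.  587.  880.]
stand 0.61 [262.0, 228.0] 5031 [578.0, -3.0, 10.0]
pan_seat 0.75 [269.0, 206.0] 312 [507.0, -49.0, 10.0]
pan_seat 0.67 [216.0, 178.0] 784 [536.0, -241.0, 10.0]
post_top 0.62 [218.0, 178.0] 756 [529.0, -238.0, 10.0]
weight_a_mid 0.52 [298.0, 202.0] 206 [439.0, -5.0, 10.0]
weight_a_mid 0.47 [278.0, 183.0] 164 [419.0, -100.0, 10.0]
poise_grip 0.73 [317.0, 252.0] 470 [538.0, 150.0, 10.0]
poise_grip 0.62 [268.0, 207.0] 316 [511.0, -48.0, 10.0]
piston_mid 0.94 [320.0, 237.0] 1013 [494.0, 122.0, 10.0]
piston_mid 0.65 [217.0, 178.0] 712 [532.0, -238.0, 10.0]
load_seat 0.7 [314.0, 251.0] 426 [542.0, 142.0, 10.0]
load_seat 0.49 [345.0, 237.0] 213 [448.0, 167.0, 10.0]
spray_mid 0.61 [354.0, 331.0] 1675 [650.0, 347.0, 10.0]
spray_mid 0.34 [269.0, 206.0] 291 [506.0, -50.0, 10.0]
driver_mid 0.88 [197.0, 284.0] 596 [812.0, 19.0, 10.0]
tin_mid 0.56 [162.0, 159.0] 550 [595.0, -425.0, 10.0]
top [ 390.  -22. 1125.]
stand 0.91 [254.0, 194.0] 3452 [601.0, 8.0, 10.0]
pan_seat 0.68 [298.0, 188.0] 743 [642.0, -131.0, 10.0]
post_top 0.71 [301.0, 187.0] 724 [645.0, -140.0, 10.0]
weight_a_mid 0.63 [249.0, 250.0] 103 [422.0, 0.0, 10.0]
weight_a_mid 0.57 [280.0, 253.0] 138 [426.0, -99.0, 10.0]
poise_grip 0.68 [256.0, 193.0] 3551 [607.0, 4.0, 10.0]
piston_mid 0.97 [198.0, 194.0] 579 [578.0, 191.0, 10.0]
load_seat 0.65 [205.0, 204.0] 218 [550.0, 161.0, 10.0]
spray_mid 0.55 [146.0, 146.0] 546 [716.0, 388.0, 10.0]
driver_mid 0.83 [256.0, 130.0] 198 [821.0, 29.0, 10.0]
tin_mid 0.88 [381.0, 203.0] 426 [627.0, -404.0, 10.0]
```

Run:
```python
import cv2
a=cv2.imread("pics/scene0.png")[120:320,140:400];b=cv2.imread("pics/top0.png")[110:290,130:410]
cv2.imwrite("pics/s0c.png",cv2.resize(a,None,fx=3,fy=3,interpolation=cv2.INTER_CUBIC))
cv2.imwrite("pics/t0c.png",cv2.resize(b,None,fx=2.8,fy=2.8,interpolation=cv2.INTER_CUBIC))
```

```text
(no output)
```

View pics/s0c.png

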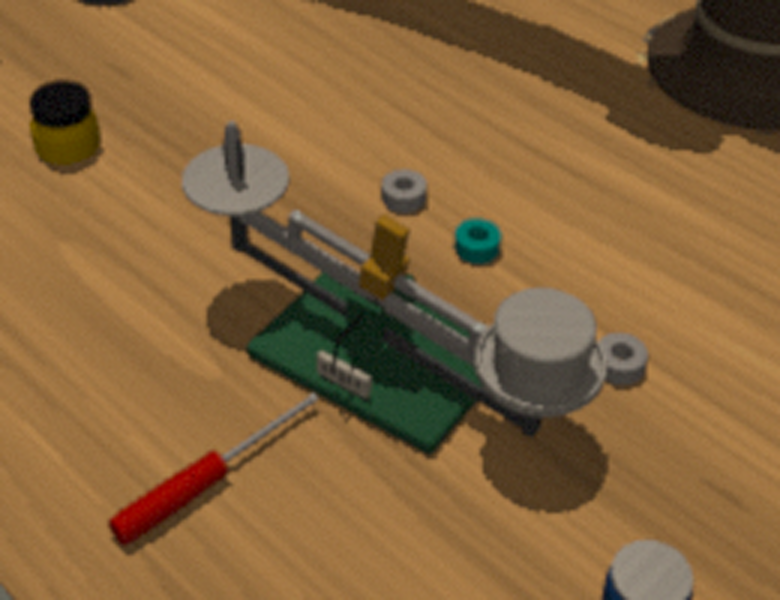

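View pics/t0c.png

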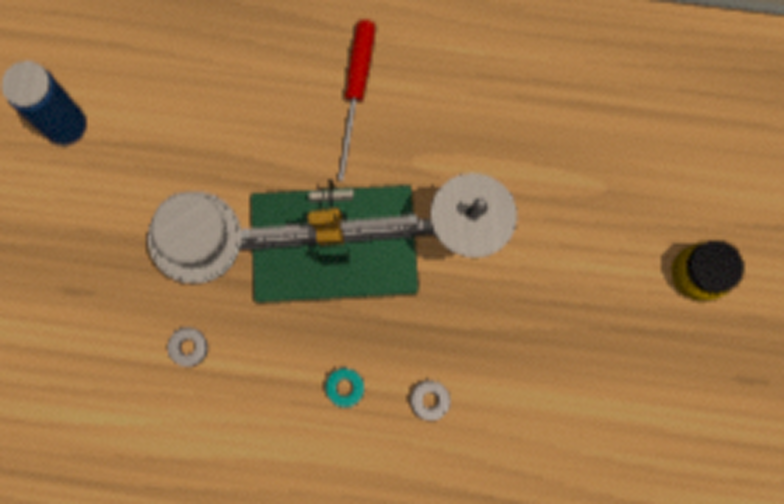

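Scene: both steel rings are visible: crop (404,188) by the weight pan and (625,358) beside the piston. The turquoise look-alike is at (478,240). The top view shows the same layout, with the post tip near crop (482,205).

Run:
```python
from h import *
S=lambda x,y:(x/3+140-.33,y/3+120-.33); T=lambda x,y:(x/2.8+130-.3,y/2.8+110-.3)
def t2(nm,s,t): x,e=tri([ray("scene",S(*s)),ray("top",T(*t))]); print(nm,np.round(x,1),e)
t2("posttop",(233,126),(482,205))
t2("pan",(236,180),(473,214))
t2("ringR",(404,182),(430,400)); t2("ringL",(625,352),(187,346))
t2("fin top",(393,222),(325,215))
t2("piston top",(546,325),(189,230))
for c in [(250,193),(412,185),(418,293),(254,301)]: print(np.round(atz("top",T(*c),26),1))
print("ring top z20",np.round(atz("top",T(430,400),20),1),np.round(atz("top",T(187,346),20),1))
K,R,t=cal("wrist"); print(K.tolist(),np.round(-R.T@t),np.round(R,2).tolist())
```

```text
posttop [ 617.3 -123.1  182.1] [0.9, 0.9]
pan [ 619.8 -120.8  127.3] [0.7, 0.7]
ringR [ 427.6 -107.1   19.8] [0.2, 0.2]
ringL [450.4 173.6  17.3] [1.4, 1.4]
fin top [590.3  32.3 160.9] [2.4, 2.4]
piston top [563.8 170.6 130. ] [0.2, 0.2]
[634.5 127.6  26. ]
[668.6 -57.5  26. ]
[544.2 -79.2  26. ]
[510.8 104.   26. ]
ring top z20 [ 427.4 -106.9   20. ] [451.1 172.   20. ]
[[297.3186396354542, 0.0, 252.99425989171158], [0.0, 297.3186396354542, 193.94422048719986], [0.0, 0.0, 1.0]] [ 212. -592.  385.] [[0.23, -0.97, 0.0], [-0.94, -0.22, 0.27], [-0.26, -0.06, -0.96]]
```

```bash
python3 -m jog '100 -108 30 0 0 0 1;200 -216 60 0 0 0 1;300 -324 93 0 0 0 1;392 -424 93 0 0 0 1;392 -424 93 0 0 0 1;392 -424 93 0 0 0 1;392 -424 93 0 0 0 1;392 -424 93 0 0 0 1;392 -424 93 0 0 0 1;392 -424 93 0 0 0 1;392 -424 93 0 0 0 1;392 -424 93 0 0 0 1;392 -424 93 0 0 0 1;392 -424 93 0 0 0 1;392 -424 93 0 0 0 1;392 -424 93 0 0 0 1'
cat >> h.py <<'E'
def tofr(p):
    s=bot.get_state(); return np.array(s["tool_rot"]).T@(np.asarray(p)-np.array(s["position"]))
E
python3 - <<'E'
from h import *
c=cal("wrist"); im=bot.capture("wrist"); save("wrist","w1.png",im); print(np.round(bot.get_state()["position"],1))
for t,z in [("weight_a_mid",10),("post_top",160),("pan_seat",127)]:
    for d in bot.cut_out(t,"wrist")[:3]:
        p=atz("wrist",d["xy"],z,c); print(t,round(d["conf"],2),np.round(d["xy"]),int(d["pixels"].sum()),np.round(p,1),np.round(tofr(p),1))
E
```

```text
clock: 2.7
position: [426.8, -108.3, 129.8]
tool_rot: [[0.975, 0.224, 0.0], [0.224, -0.975, -0.001], [-0.0, 0.001, -1.0]]
contact_force: [-0.6, -0.6, 0.4]
width: 88.0
gripper_force: 0.0
[ 426.9 -108.2  129.8]
weight_a_mid 0.96 [254. 192.] 1400 [ 423.7 -110.4   10. ] [ -3.8   1.5 119.8]
weight_a_mid 0.96 [154. 172.] 1407 [421.5  -7.4  10. ] [ 17.2 -99.4 119.8]
post_top 0.66 [360.   3.] 267 [ 563.4 -128.1  160. ] [128.3  50.4 -30.2]
pan_seat 0.64 [364.   0.] 311 [ 582.4 -138.9  127. ] [144.2  65.4   2.8]
```

View pics/w1.png

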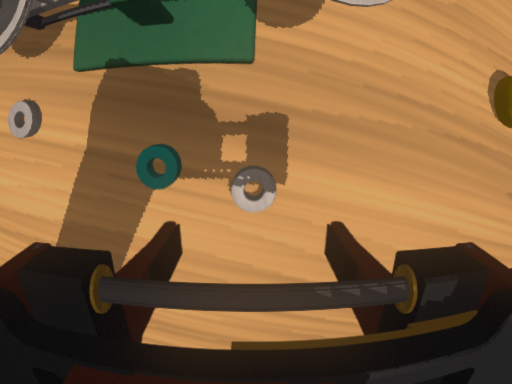

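The wrist view shows the steel ring at (254,189) centred between the fingers, and the turquoise one at (158,167), clear of them. Descending to grip.

```bash
python3 -m jog '-2.5 1 40 0 0 0 1;-2.5 1 80 0 0 0 1;-2.5 1 110 0 0 0 1;-2.5 1 122 0 0 0 1;-2.5 1 126 0 0 0 1;-2.5 1 126.5 0 0 0 0.4;-2.5 1 126.5 0 0 0 0.4;-2.5 1 126.5 0 0 0 0.3;-2.5 1 126.5 0 0 0 0.3;-2.5 1 126.5 0 0 0 0.3;-2.5 1 126.5 0 0 0 0.3'
```

```text
clock: 4.0
position: [425.4, -108.6, 3.5]
tool_rot: [[0.974, 0.227, 0.001], [0.227, -0.974, -0.0], [0.001, 0.0, -1.0]]
contact_force: [-0.7, 0.3, 5.0]
width: 44.1
gripper_force: 30.1
```

```bash
python3 -m jog '0 0 -45 0 0 0 0.3;0 0 -95 0 0 0 0.3;0 0 -145 0 0 0 0.3;20 5 -195 0 0 0 0.3;60 20 -231 0 0 0 0.3;109 37 -231 0 0 0 0.3;109 37 -231 0 0 0 0.3;109 37 -231 0 0 0 0.3;109 37 -231 0 0 0 0.3;109 37 -231 0 0 0 0.3'
python3 - <<'E'
from h import *
c=cal("wrist"); im=bot.capture("wrist"); save("wrist","w2.png",im); s=bot.get_state();print(np.round(s["position"],1),s["contact_force"],s["width"])
print(np.round(-c[1].T@c[2]))
for t,z in [("post_top",182),("pan_seat",127),("weight_a_mid",244),("stand",20),("poise_grip",150)]:
    for d in bot.cut_out(t,"wrist")[:3]:
        p=atz("wrist",d["xy"],z,c); print(t,round(d["conf"],2),np.round(d["xy"]),int(d["pixels"].sum()),np.round(p,1),np.round(tofr(p),1))
print("pred post",proj("wrist",[617.3,-123.1,185],c),"ringtop",proj("wrist",s["position"]+np.array([0,0,16.5]),c))
E
```

```text
clock: 5.0
position: [538.0, -119.6, 233.4]
tool_rot: [[0.974, 0.227, -0.002], [0.227, -0.974, 0.0], [-0.002, -0.001, -1.0]]
contact_force: [0.4, 0.3, -1.8]
width: 43.4
gripper_force: 30.0
[ 538.3 -119.7  233.7] [-0.06869762 -0.05874226 -1.89054494] 43.7553176162944
[ 609. -103.  396.]
post_top 0.57 [276. 109.] 7854 [ 615.6 -117.8  182. ] [75.4 15.6 51.9]
pan_seat 0.87 [278. 106.] 7847 [ 620.1 -123.2  127. ] [ 78.4  21.7 107.1]
weight_a_mid 0.88 [256. 248.] 4675 [ 537.1 -121.5  244. ] [-2.3  1.3 -9.7]
stand 0.9 [196. 109.] 22198 [599.1 -31.   20. ] [ 78.4 -73.  214.3]
poise_grip 0.97 [120. 106.] 1380 [593.3  12.4 150. ] [  82.5 -116.5   84.3]
pred post [283.66767129 108.48658706] ringtop [253.22430747 250.86164672]
```

View pics/w2.png

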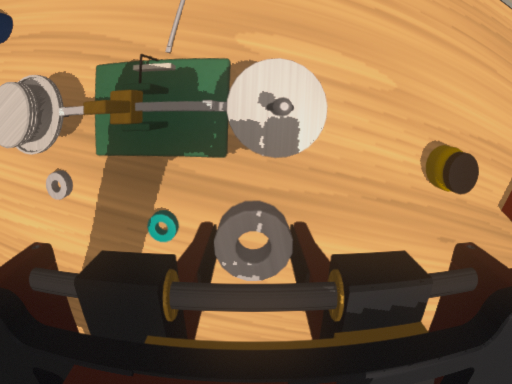

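Run:
```python
from h import *
c=cal("wrist"); s=bot.get_state(); P=np.array(s["position"]); R=np.array(s["tool_rot"])
m=bot.cut_out("pan_seat","wrist")[0]["pixels"].astype(np.uint8)
cn=max(cv2.findContours(m,0,cv2.CHAIN_APPROX_NONE)[0],key=cv2.contourArea)
e=cv2.fitEllipse(cv2.convexHull(cn)); print("ell",e)
pc=atz("wrist",e[0],131,c); print("pan",np.round(pc,1), "diam mm@131",np.linalg.norm(atz("wrist",(e[0][0]+e[1][1]/2,e[0][1]),131,c)-atz("wrist",(e[0][0]-e[1][1]/2,e[0][1]),131,c)))
im=cv2.imread("pics/w2.png"); k=2.6; x0,y0=205,55
v=cv2.resize(im[y0:285,x0:345],None,fx=k,fy=k,interpolation=cv2.INTER_CUBIC)
def circ(o,r,z,col):
    q=[proj("wrist",o+np.array([r*np.cos(a),r*np.sin(a),z]),c) for a in np.linspace(0,6.28,40)]
    cv2.polylines(v,[np.int32([((u[0]-x0+.5)*k,(u[1]-y0+.5)*k) for u in q])],True,col,1)
circ(P,22,16.5,(0,255,0)); circ(P,9.5,16.5,(0,255,0))
o=np.array([pc[0],pc[1],0]); circ(o,45,131,(255,0,0)); circ(o,3,188,(0,0,255)); circ(o,7,178,(0,0,255)); circ(o,7,131,(0,255,255))
cv2.imwrite("pics/w2z.png",v)
```

```text
ell ((276.7540283203125, 107.76472473144531), (99.25493621826172, 100.66944885253906), 122.50042724609375)
pan [ 620.2 -122.5  131. ] diam mm@131 90.13778600139281
```

View pics/w2z.png

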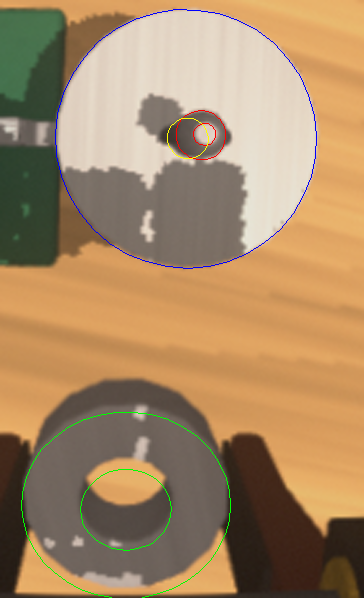

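The zoom shows the predicted post tip landing on the real one at crop (205,133). The heights agree, so the shims are about 0 mm. The ring sits about 1.8 mm ahead in tool x. Moving it over the post and starting it on the cone.

```bash
python3 -m jog '40 11 0 0 0 0 0.3;77.3 21.3 0 0 0 0 0.3;77.3 21.3 0 0 0 0 0.3;77.3 21.3 20 0 0 0 0.3;77.3 21.3 35 0 0 0 0.3;77.3 21.3 44 0 0 0 0.3;77.3 21.3 48 0 0 0 0.3;77.3 21.3 48 0 0 0 0.3'
python3 - <<'E'
from h import *
c=cal("wrist"); im=bot.capture("wrist"); save("wrist","w3.png",im); s=bot.get_state();P=np.array(s["position"]);print(P.round(1),s["contact_force"])
im=cv2.imread("pics/w3.png"); cv2.imwrite("pics/w3z.png",cv2.resize(im[180:320,180:330],None,fx=3.5,fy=3.5,interpolation=cv2.INTER_CUBIC))
for z in (0,16.5): print(proj("wrist",P+[0,0,z],c))
E
```

```text
clock: 6.15
position: [619.4, -123.0, 185.8]
tool_rot: [[0.974, 0.227, -0.001], [0.227, -0.974, 0.0], [-0.001, -0.0, -1.0]]
contact_force: [-0.2, 0.1, -1.6]
width: 43.6
gripper_force: 30.0
[ 619.8 -123.   186.5] [-0.58048809 -0.42520195 -1.20914034]
[253.16176163 238.50858738]
[253.17818829 250.85618901]
```

View pics/w3z.png

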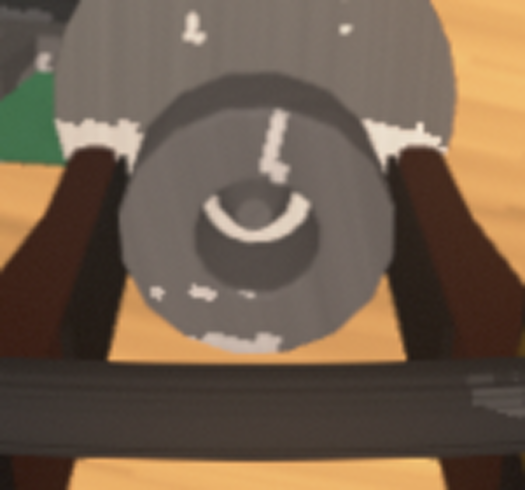

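The tip shows inside the bore at crop (255,212), with the ring about 2 mm too far in +x. Correcting that and sinking slowly.

```bash
python3 -m jog '-2 0 0 0 0 0 0.3;-2 0 4 0 0 0 0.3;-2 0 8 0 0 0 0.3;-2 0 12 0 0 0 0.3;-2 0 16 0 0 0 0.3;-2 0 20 0 0 0 0.3;-2 0 24 0 0 0 0.3;-2 0 28 0 0 0 0.3;-2 0 32 0 0 0 0.3;-2 0 36 0 0 0 0.3;-2 0 40 0 0 0 0.3;-2 0 42 0 0 0 0.3'
```

```text
clock: 7.4
position: [617.9, -124.1, 143.8]
tool_rot: [[0.974, 0.226, 0.0], [0.226, -0.974, -0.001], [-0.0, 0.001, -1.0]]
contact_force: [-1.0, -1.9, 0.8]
width: 43.9
gripper_force: 30.0
```

```bash
python3 -m jog '0 0.7 2 0 0 0 0.3;0 0.7 4 0 0 0 0.3;0 0.7 6 0 0 0 0.3;0 0.7 8 0 0 0 0.3;0 0.7 8 0 0 0 0.3'; python3 -m jog '0 0 2 0 0 0 0.3;0 0 4 0 0 0 0.3;0 0 6 0 0 0 0.3;0 0 8 0 0 0 0.3;0 0 8 0 0 0 0.3'
```

```text
clock: 7.9
position: [617.9, -124.0, 135.9]
tool_rot: [[0.974, 0.227, -0.0], [0.227, -0.974, 0.0], [-0.0, -0.0, -1.0]]
contact_force: [-1.0, -1.6, 1.8]
width: 43.4
gripper_force: 30.0
clock: 8.4
position: [617.9, -123.6, 127.8]
tool_rot: [[0.974, 0.227, -0.0], [0.227, -0.974, 0.001], [-0.0, -0.001, -1.0]]
contact_force: [-1.8, -0.1, 2.4]
width: 43.3
gripper_force: 30.0
```

```bash
python3 -m jog '0 0 2 0 0 0 0.3;0 0 4 0 0 0 0.3;0 0 4 0 0 0 0.3'; python3 -m jog '0 0 2 0 0 0 0.3;0 0 4 0 0 0 0.3;0 0 4 0 0 0 0.3';python3 -m jog '0 0 2 0 0 0 0.3;0 0 4 0 0 0 0.3;0 0 4 0 0 0 0.3'
```

```text
clock: 8.7
position: [617.9, -123.3, 123.8]
tool_rot: [[0.974, 0.227, -0.0], [0.227, -0.974, 0.001], [-0.0, -0.001, -1.0]]
contact_force: [-2.1, 1.9, 1.8]
width: 43.3
gripper_force: 30.0
clock: 9.0
position: [617.9, -123.0, 119.8]
tool_rot: [[0.974, 0.228, -0.0], [0.228, -0.974, 0.001], [-0.0, -0.001, -1.0]]
contact_force: [-2.7, 3.6, 2.1]
width: 43.7
gripper_force: 30.0
clock: 9.3
position: [617.9, -123.1, 115.9]
tool_rot: [[0.974, 0.227, -0.0], [0.227, -0.974, 0.001], [-0.0, -0.001, -1.0]]
contact_force: [-3.0, 4.5, 3.6]
width: 43.2
gripper_force: 30.0
```

```bash
python3 -m jog '-0.7 -1.2 1 0 0 0 0.3;-0.7 -1.2 2 0 0 0 0.3;-0.7 -1.2 2 0 0 0 0.3'; python3 -m jog '0 0 1 0 0 0 0.3;0 0 2 0 0 0 0.3;0 0 2 0 0 0 0.3';python3 -m jog '0 0 1 0 0 0 0.3;0 0 2 0 0 0 0.3;0 0 2 0 0 0 0.3'
```

```text
clock: 9.6
position: [617.5, -122.8, 114.2]
tool_rot: [[0.974, 0.227, 0.001], [0.227, -0.974, 0.0], [0.001, 0.0, -1.0]]
contact_force: [-0.7, 3.6, 1.9]
width: 43.7
gripper_force: 30.0
clock: 9.9
position: [617.1, -122.7, 112.0]
tool_rot: [[0.974, 0.227, 0.0], [0.227, -0.974, 0.0], [0.0, -0.0, -1.0]]
contact_force: [0.0, 5.3, 3.3]
width: 43.7
gripper_force: 30.0
clock: 10.2
position: [617.0, -122.9, 109.9]
tool_rot: [[0.974, 0.227, -0.0], [0.227, -0.974, 0.0], [-0.0, -0.0, -1.0]]
contact_force: [-2.2, 4.0, 3.0]
width: 43.6
gripper_force: 30.0
```

```bash
python3 -m jog '-0.3 -1.2 1 0 0 0 0.3;-0.3 -1.2 2 0 0 0 0.3;-0.3 -1.2 2 0 0 0 0.3'; python3 -m jog '0 -0.5 1 0 0 0 0.3;0 -0.5 2 0 0 0 0.3;0 -0.5 3 0 0 0 0.3;0 -0.5 3 0 0 0 0.3'; python3 -m jog '0 -0.5 1 0 0 0 0.3;0 -0.5 2 0 0 0 0.3;0 -0.5 3 0 0 0 0.3;0 -0.5 3 0 0 0 0.3'
python3 - <<'E'
from h import *
c=cal("wrist"); im=bot.capture("wrist"); save("wrist","w4.png",im); im2=bot.capture("scene"); save("s","s4.png",im2)
a=cv2.imread("pics/w4.png")[130:320,150:350];b=cv2.imread("pics/s4.png")[140:265,180:370]
cv2.imwrite("pics/w4z.png",np.hstack([cv2.resize(a,(400,380)),cv2.resize(b,(400,380))]))
E
```

```text
clock: 10.5
position: [616.8, -122.4, 108.2]
tool_rot: [[0.974, 0.227, 0.001], [0.227, -0.974, -0.001], [0.0, 0.001, -1.0]]
contact_force: [0.0, 2.6, 2.9]
width: 43.4
gripper_force: 30.0
clock: 10.9
position: [616.8, -122.3, 105.4]
tool_rot: [[0.974, 0.226, 0.001], [0.226, -0.974, -0.001], [0.001, 0.001, -1.0]]
contact_force: [1.2, 1.6, 3.8]
width: 43.7
gripper_force: 30.0
clock: 11.3
position: [616.8, -122.1, 102.5]
tool_rot: [[0.974, 0.226, 0.001], [0.226, -0.974, -0.001], [0.001, 0.002, -1.0]]
contact_force: [0.3, 0.5, 4.7]
width: 43.6
gripper_force: 30.0
```

View pics/w4z.png

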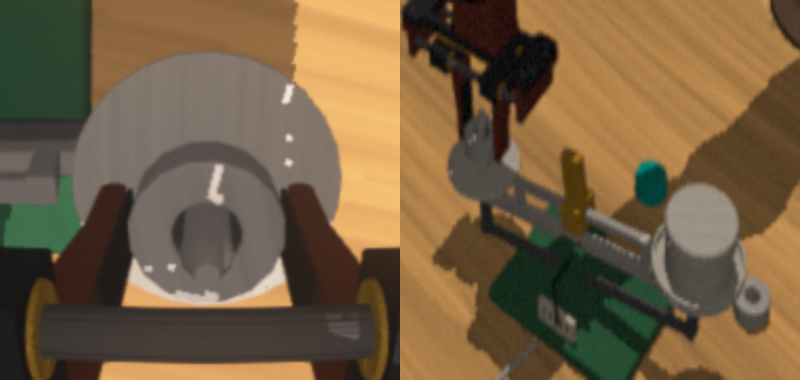

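The wrist view shows the post in the bore and the pan still well below the ring. The scene view shows the beam swung towards the weight side. Continuing down.

```bash
python3 -m jog '0 0 1 0 0 0 0.3;0 0 2 0 0 0 0.3;0 0 3 0 0 0 0.3;0 0 3 0 0 0 0.3'; python3 -m jog '0 0 1 0 0 0 0.3;0 0 2 0 0 0 0.3;0 0 2 0 0 0 0.3'
python3 - <<'E'
from h import *
c=cal("wrist"); im=bot.capture("wrist"); P=np.array(bot.get_state()["position"])
d=bot.cut_out("pan_seat","wrist")
for q in d[:2]: print(q["conf"],q["xy"],q["pixels"].sum())
m=d[0]["pixels"].astype(np.uint8); ys,xs=np.nonzero(m); r=[(y,xs[ys==y].min(),xs[ys==y].max()) for y in sorted(set(ys))]
hull=cv2.convexHull(np.argwhere(m)[:,::-1].astype(np.int32)).reshape(-1,2).astype(float)
hull=hull[hull[:,1]<225]
from scipy.optimize import least_squares
def f(p):
    out=[]
    for u in hull:
        w=atz("wrist",u,p[2],c); out.append(np.hypot(w[0]-p[0],w[1]-p[1])-45)
    return out
s=least_squares(f,[617,-122,80],loss="soft_l1"); print(s.x.round(1),s.cost,len(hull),hull.min(0),hull.max(0))
E
```

```text
clock: 11.8
position: [616.7, -122.0, 99.4]
tool_rot: [[0.974, 0.226, 0.001], [0.226, -0.974, -0.001], [0.001, 0.001, -1.0]]
contact_force: [1.9, -0.8, 4.5]
width: 43.5
gripper_force: 30.0
clock: 12.1
position: [616.7, -122.0, 97.3]
tool_rot: [[0.974, 0.226, 0.001], [0.226, -0.974, -0.001], [0.001, 0.001, -1.0]]
contact_force: [1.0, -1.4, 4.8]
width: 43.7
gripper_force: 30.0
0.91 [254.1, 197.4] 8162
[ 618.3 -121.8   81.8] 0.3872358290107154 23 [185. 157.] [322. 224.]
```

```bash
python3 -m jog '0 0 1 0 0 0 0.3;0 0 2 0 0 0 0.3;0 0 3 0 0 0 0.3;0 0 4 0 0 0 0.3;0 0 4 0 0 0 0.3'; python3 -m jog '0 0 1 0 0 0 0.3;0 0 2 0 0 0 0.3;0 0 3 0 0 0 0.3;0 0 3 0 0 0 0.3'; python3 -m jog '0 0 1 0 0 0 0.3;0 0 2 0 0 0 0.3;0 0 2 0 0 0 0.3'
```

```text
clock: 12.7
position: [616.4, -121.8, 92.9]
tool_rot: [[0.974, 0.226, 0.0], [0.226, -0.974, -0.001], [0.0, 0.001, -1.0]]
contact_force: [2.7, -4.2, 1.4]
width: 43.3
gripper_force: 30.0
clock: 13.1
position: [616.3, -121.7, 89.9]
tool_rot: [[0.974, 0.226, 0.0], [0.226, -0.974, -0.001], [-0.0, 0.001, -1.0]]
contact_force: [3.7, -4.4, 1.7]
width: 43.5
gripper_force: 30.0
clock: 13.4
position: [616.3, -121.8, 87.9]
tool_rot: [[0.974, 0.226, 0.0], [0.226, -0.974, -0.001], [-0.0, 0.001, -1.0]]
contact_force: [3.8, -4.9, 1.4]
width: 43.6
gripper_force: 30.0
```

```bash
python3 -m jog '0.7 1.2 0.5 0 0 0 0.3;0.7 1.2 1 0 0 0 0.3;0.7 1.2 1 0 0 0 0.3'; python3 -m jog '0 0 0.5 0 0 0 0.3;0 0 1 0 0 0 0.3;0 0 1 0 0 0 0.3'
cat > pan.py <<'E'
from h import *
from scipy.optimize import least_squares
c=cal("wrist"); im=bot.capture("wrist"); P=np.array(bot.get_state()["position"])
m=bot.cut_out("pan_seat","wrist")[0]["pixels"].astype(np.uint8)
hull=cv2.convexHull(np.argwhere(m)[:,::-1].astype(np.int32)).reshape(-1,2).astype(float); hull=hull[hull[:,1]<225]
f=lambda p:[np.hypot(*(atz("wrist",u,p[2],c)-p)[:2])-45 for u in hull]
s=least_squares(f,[617,-122,80],loss="soft_l1"); print("pan",s.x.round(1),round(s.cost,2),"tcp",P.round(1))
E
python3 pan.py
```

```text
clock: 13.7
position: [616.8, -121.8, 86.9]
tool_rot: [[0.974, 0.227, -0.001], [0.227, -0.974, 0.0], [-0.001, -0.0, -1.0]]
contact_force: [0.1, -2.3, 4.4]
width: 43.3
gripper_force: 30.0
clock: 14.0
position: [616.9, -121.8, 86.8]
tool_rot: [[0.974, 0.227, -0.001], [0.227, -0.974, -0.0], [-0.001, 0.0, -1.0]]
contact_force: [-2.4, -3.4, 9.4]
width: 43.5
gripper_force: 30.0
pan [ 618.4 -121.7   81.8] 0.51 tcp [ 616.9 -121.8   86.8]
```

```bash
python3 -m jog '0.3 0.5 0.5 0 0 0 0.3;0.3 0.5 0.5 0 0 0 0.3'; python3 -m jog '0 0 0.4 0 0 0 0.3;0 0 0.4 0 0 0 0.3'
```

```text
clock: 14.3
position: [617.0, -121.8, 86.7]
tool_rot: [[0.974, 0.227, -0.001], [0.227, -0.974, 0.0], [-0.001, -0.0, -1.0]]
contact_force: [-4.9, -0.7, 14.4]
width: 43.5
gripper_force: 30.0
clock: 14.5
position: [617.0, -121.8, 86.6]
tool_rot: [[0.974, 0.227, -0.001], [0.227, -0.974, 0.0], [-0.001, -0.0, -1.0]]
contact_force: [-5.9, -1.3, 17.3]
width: 43.6
gripper_force: 30.0
```

```bash
python3 -m jog '0 0 -1.5 0 0 0 0.3;0 0 -3 0 0 0 0.7;0 0 -3 0 0 0 0.7;0 0 -40 0 0 0 0.7;0 0 -90 0 0 0 0.7;-40 0 -140 0 0 0 0.7;-77 0 -150 0 0 0 0.7;-77 0 -150 0 0 0 0.7;-77 0 -150 0 0 0 0.7;-77 0 -150 0 0 0 0.7;-77 0 -150 0 0 0 0.7;-77 0 -150 0 0 0 0.7;-77 0 -150 0 0 0 0.7;-77 0 -150 0 0 0 0.7;-77 0 -150 0 0 0 0.7;-77 0 -150 0 0 0 0.7;-77 0 -150 0 0 0 0.7;-77 0 -150 0 0 0 0.7'
python3 - <<'E'
from h import *
from scipy.optimize import least_squares
c=cal("wrist"); im=bot.capture("wrist"); save("w","w5.png",im); P=np.array(bot.get_state()["position"])
m=bot.cut_out("pan_seat","wrist")[0]["pixels"].astype(np.uint8)
hull=cv2.convexHull(np.argwhere(m)[:,::-1].astype(np.int32)).reshape(-1,2).astype(float); print(hull.min(0),hull.max(0))
f=lambda p:[np.hypot(*(atz("wrist",u,p[2],c)-p)[:2])-45 for u in hull]
s=least_squares(f,[617,-122,100],loss="soft_l1"); print("pan",s.x.round(1),round(s.cost,2),"tcp",P.round(1))
d=bot.cut_out("poise_grip","wrist"); print([(q["conf"],q["xy"],atz("wrist",q["xy"],155,c).round(1)) for q in d[:2]])
im2=bot.capture("scene"); save("s","s5.png",im2)
a=cv2.imread("pics/w5.png")[20:220,0:380];b=cv2.imread("pics/s5.png")[140:265,180:370]
cv2.imwrite("pics/w5z.png",np.vstack([cv2.resize(a,(540,284)),cv2.resize(b,(456,300))[:, :456] if 0 else cv2.resize(b,(540,316))]))
E
```

```text
clock: 16.3
position: [542.6, -139.9, 235.3]
tool_rot: [[0.974, 0.227, 0.0], [0.227, -0.974, -0.0], [0.0, 0.0, -1.0]]
contact_force: [0.8, -0.0, -0.2]
width: 61.7
gripper_force: 0.0
[203.  58.] [303. 157.]
pan [ 618.9 -122.6  131.3] 1.86 tcp [ 542.7 -139.9  235.3]
[(0.95, [104.8, 106.2], array([596. ,   5.8, 155. ])), (0.6, [159.0, 29.8], array([668.6, -29.8, 155. ]))]
```

View pics/w5z.png

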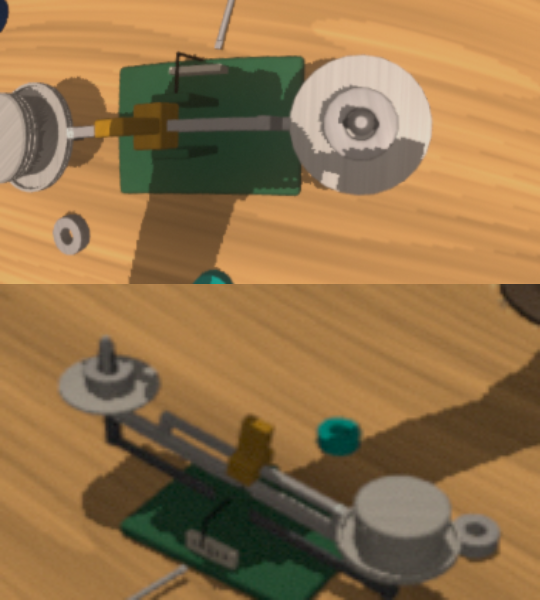

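Top half: the ring sits on the pan around the post at (362,122). Bottom half: the beam is still on its piston-low stop, so the piston weighs at least about 1.48 rings. Next I'll slide the poise toward the weight pan, straddling the fin with open fingers.

```bash
python3 -m jog '30 -50 0 0 0 0 0.5;60 -100 0 0 0 0 0.5;86 -150 0 0 0 0 0.5;86 -156 30 0 0 0 0.5;86 -156 45 0 0 0 0.5;86 -156 45 0 0 0 0.5;86 -156 45 0 0 0 0.5'
python3 - <<'E'
from h import *
c=cal("wrist"); im=bot.capture("wrist"); save("w","w6.png",im); s=bot.get_state(); print(s["position"],s["width"])
print("from w5 can't; pred fin top",proj("wrist",[590.3,32.3,161],c), "tcp axis@161",proj("wrist",[s["position"][0],s["position"][1],161],c))
for q in bot.cut_out("poise_grip","wrist")[:2]: print(q["conf"],q["xy"],atz("wrist",q["xy"],145,c).round(1))
cv2.imwrite("pics/w6z.png",cv2.resize(cv2.imread("pics/w6.png")[130:320,130:380],None,fx=2.5,fy=2.5))
E
```

```text
clock: 17.2
position: [591.0, 29.9, 190.3]
tool_rot: [[0.974, 0.225, -0.001], [0.225, -0.974, -0.001], [-0.001, 0.001, -1.0]]
contact_force: [-0.4, 0.1, 1.8]
width: 44.1
gripper_force: 0.0
[591.44591347  29.72739424 190.96525216] 43.90585078191618
from w5 can't; pred fin top [249.27794097 221.45169894] tcp axis@161 [253.29390938 220.72659675]
0.96 [256.9, 206.2] [597.3  28.3 145. ]
0.36 [505.3, 227.4] [ 629.3 -225.4  145. ]
```

View pics/w6z.png

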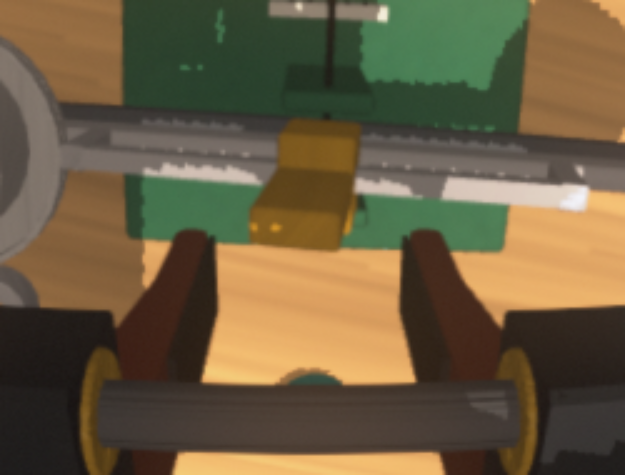

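The fin top is at crop (299,227), between the fingers as predicted. Lowering and pushing it toward the weight pan.

```bash
python3 -m jog '0 -2.5 25 0 0 0 0.5;0 -2.5 49 0 0 0 0.5;0 -2.5 49 0 0 0 0.5;0 4 49 0 0 0 0.5;-0.4 10 49 0 0 0 0.5;-0.8 20 49 0 0 0 0.5;-1.2 30 49 0 0 0 0.5;-1.6 40 49 0 0 0 0.5;-1.6 42 49 0 0 0 0.5;-1.6 42 49 0 0 0 0.5'
python3 - <<'E'
from h import *
c=cal("wrist"); im=bot.capture("wrist"); s=bot.get_state(); P=s["position"]; print(np.round(P,1))
O=np.array([592.5,23.5]); print("tcp s",(np.array(P[:2])-O)@[-.187,.982])
for q in bot.cut_out("poise_grip","wrist")[:1]: print(q["conf"],q["xy"],atz("wrist",q["xy"],145,c).round(1))
E
```

```text
clock: 18.3
position: [598.9, -11.1, 141.0]
tool_rot: [[0.974, 0.225, -0.0], [0.225, -0.974, -0.001], [-0.001, 0.001, -1.0]]
contact_force: [-0.2, -0.2, 2.1]
width: 43.6
gripper_force: 0.6
[598.8 -10.3 141.1]
tcp s -34.355995733005976
0.86 [238.7, 228.6] [605.   -1.3 145. ]
```

```bash
python3 -m jog '-0.4 10 0 0 0 0 0.5;-0.8 20 0 0 0 0 0.5;-0.9 23 0 0 0 0 0.5;-0.9 23 0 0 0 0 0.5;-0.7 17 0 0 0 0 0.5;-0.7 17 0 0 0 0 0.5;-0.7 17 0 0 0 0 0.5;-0.7 17 0 0 0 0 0.5;-0.7 17 0 0 0 0 0.5;-0.7 17 0 0 0 0 0.5;-0.7 17 0 0 0 0 0.5;-0.7 17 0 0 0 0 0.5'
cat > tilt.py <<'E'
from h import *
import json,os
from scipy.optimize import least_squares
# piston / fin centroids in scene, shift vs start picture along the image of world z
im=bot.capture("scene"); save("s","last.png",im)
d=bot.cut_out("piston_mid","scene")[0]; v=(proj("scene",[563,170,130])-proj("scene",[563,170,110]))/20
g0=np.array(json.load(open("p0.json"))) if os.path.exists("p0.json") else np.array([320,237])
sh=np.array(d["xy"])-g0; print("piston dz by mask",round(float(sh@v/(v@v)),1),"perp",round(float(np.cross(v/np.linalg.norm(v),sh)),1),d["xy"],d["conf"])
# template match vs start picture on piston
def tm(n,c,h,b):
    a=cv2.imread(b,0); l=cv2.cvtColor(im,cv2.COLOR_RGB2GRAY) if n=="scene" else None
    t=a[c[1]-h[1]:c[1]+h[1],c[0]-h[0]:c[0]+h[0]]; y0,x0=c[1]-h[1]-14,c[0]-h[0]-14
    r=cv2.matchTemplate(cv2.resize(l[y0:y0+2*h[1]+28,x0:x0+2*h[0]+28],None,fx=5,fy=5,interpolation=cv2.INTER_CUBIC),cv2.resize(t,None,fx=5,fy=5,interpolation=cv2.INTER_CUBIC),cv2.TM_CCOEFF_NORMED)
    _,m,_,p=cv2.minMaxLoc(r); return np.array(p)/5-14,round(m,2)
q,m=tm("scene",(321,237),(15,18),"pics/scene0.png"); dz=float(q@v/(v@v)); print("piston shift px",q,"score",m,"dz",round(dz,1),"tilt",round(np.arcsin(np.sin(-.14)+dz/150),3))
c=cal("wrist"); w=bot.capture("wrist"); save("w","lastw.png",w); P=np.array(bot.get_state()["position"]); 
k=bot.cut_out("pan_seat","wrist")
if k:
    m=k[0]["pixels"].astype(np.uint8); hull=cv2.convexHull(np.argwhere(m)[:,::-1].astype(np.int32)).reshape(-1,2).astype(float)
    hull=hull[(hull[:,0]<508)&(hull[:,0]>3)&(hull[:,1]>3)]
    f=lambda p:[np.hypot(*(atz("wrist",u,p[2],c)-p)[:2])-45 for u in hull]
    s=least_squares(f,[619,-122,115],loss="soft_l1"); print("pan",s.x.round(1),round(s.cost,2),"conf",k[0]["conf"],"tilt",round(-np.arcsin((s.x[2]-110)/150),3))
print("tcp",P.round(1),"s",round(float((P[:2]-[592.5,23.5])@[-.187,.982]),1))
for q in bot.cut_out("poise_grip","wrist")[:1]: print("fin",q["conf"],q["xy"])
E
python3 tilt.py
```

```text
clock: 19.6
position: [602.2, -26.4, 141.2]
tool_rot: [[0.974, 0.227, 0.0], [0.227, -0.974, -0.0], [0.0, 0.0, -1.0]]
contact_force: [-0.1, 0.0, 0.1]
width: 43.8
gripper_force: 0.0
piston dz by mask 15.3 perp -0.8 [319.8, 232.2] 0.74
piston shift px [ 1. -4.] score 0.99 dz 13.3 tilt -0.051
pan [ 620.3 -114.   139.2] 44.54 conf 0.76 tilt -0.196
tcp [602.2 -26.4 141.3] s -50.9
fin 0.61 [74.0, 259.6]tilt.py:8: DeprecationWarning: Arrays of 2-dimensional vectors are deprecated. Use arrays of 3-dimensional vectors instead. (deprecated in NumPy 2.0)
  sh=np.array(d["xy"])-g0; print("piston dz by mask",round(float(sh@v/(v@v)),1),"perp",round(float(np.cross(v/np.linalg.norm(v),sh)),1),d["xy"],d["conf"])
```

```bash
python3 -m jog '-0.2 5 0 0 0 0 0.5;-0.3 7.5 0 0 0 0 0.5;-0.4 9 0 0 0 0 0.5;-0.4 9 0 0 0 0 0.5'; python3 -m jog '0 1 0 0 0 0 0.5;-0.1 2 0 0 0 0 0.5;-0.1 2 0 0 0 0 0.5';  python3 -m jog '0 1 0 0 0 0 0.5;-0.1 2 0 0 0 0 0.5;-0.1 2 0 0 0 0 0.5'
```

```text
clock: 20.25
position: [603.8, -35.8, 141.1]
tool_rot: [[0.974, 0.226, -0.0], [0.226, -0.974, -0.0], [-0.0, 0.0, -1.0]]
contact_force: [-0.8, 0.8, 0.0]
width: 43.7
gripper_force: 0.4
clock: 20.55
position: [604.1, -37.2, 141.2]
tool_rot: [[0.974, 0.227, -0.0], [0.227, -0.974, 0.0], [-0.0, -0.0, -1.0]]
contact_force: [-0.9, 2.6, -1.9]
width: 44.2
gripper_force: 0.8
clock: 20.85
position: [604.6, -39.4, 141.2]
tool_rot: [[0.974, 0.227, 0.0], [0.227, -0.974, -0.0], [0.0, 0.0, -1.0]]
contact_force: [-0.1, 1.7, -1.0]
width: 43.8
gripper_force: 0.8
```

```bash
python3 -m jog '0 -4 0 0 0 0 0.5;0.2 -7 0 0 0 0 0.5;0.2 -7 0 0 0 0 0.5;0.2 -7 0 0 0 0 0.5;0.2 -7 0 0 0 0 0.5;0.2 -7 0 0 0 0 0.5;0.2 -7 0 0 0 0 0.5;0.2 -7 0 0 0 0 0.5;0.2 -7 0 0 0 0 0.5;0.2 -7 0 0 0 0 0.5;0.2 -7 0 0 0 0 0.5;0.2 -7 0 0 0 0 0.5;0.2 -7 0 0 0 0 0.5;0.2 -7 0 0 0 0 0.5'; python3 -W ignore tilt.py
```

```text
clock: 22.25
position: [603.2, -32.3, 141.3]
tool_rot: [[0.974, 0.227, 0.0], [0.227, -0.974, 0.0], [0.0, 0.0, -1.0]]
contact_force: [0.0, 0.8, 0.2]
width: 44.2
gripper_force: 0.0
piston dz by mask 13.4 perp 0.0 [320.6, 232.9] 0.65
piston shift px [ 1.  -4.6] score 0.99 dz 15.2 tilt -0.038
pan [ 619.4 -122.6  116.9] 20.57 conf 0.71 tilt -0.046
tcp [603.1 -32.4 141.2] s -56.8
fin 0.97 [244.5, 232.4]
```

```bash
python3 -m jog '-0.2 5 0 0 0 0 0.5;-0.3 9 0 0 0 0 0.5;-0.4 11 0 0 0 0 0.5;-0.4 11 0 0 0 0 0.5'; python3 -m jog '0 1 0 0 0 0 0.5;-0.1 2 0 0 0 0 0.5;-0.1 2 0 0 0 0 0.5';  python3 -m jog '0 1 0 0 0 0 0.5;-0.1 2 0 0 0 0 0.5;-0.1 2 0 0 0 0 0.5'
```

```text
clock: 22.9
position: [605.3, -43.9, 141.1]
tool_rot: [[0.974, 0.226, -0.0], [0.226, -0.974, -0.0], [-0.0, 0.0, -1.0]]
contact_force: [-0.4, 0.3, 0.1]
width: 44.1
gripper_force: 0.1
clock: 23.2
position: [605.5, -45.1, 141.2]
tool_rot: [[0.974, 0.227, -0.0], [0.227, -0.974, 0.0], [-0.0, -0.0, -1.0]]
contact_force: [-1.3, 1.1, -1.6]
width: 44.0
gripper_force: 0.8
clock: 23.5
position: [606.0, -47.2, 141.2]
tool_rot: [[0.974, 0.227, 0.0], [0.227, -0.974, -0.0], [-0.0, 0.0, -1.0]]
contact_force: [-0.8, 1.7, -1.5]
width: 43.7
gripper_force: 0.7
```

```bash
python3 -m jog '0 -4 0 0 0 0 0.5;0.2 -7 0 0 0 0 0.5;0.2 -7 0 0 0 0 0.5;0.2 -7 0 0 0 0 0.5;0.2 -7 0 0 0 0 0.5;0.2 -7 0 0 0 0 0.5;0.2 -7 0 0 0 0 0.5;0.2 -7 0 0 0 0 0.5;0.2 -7 0 0 0 0 0.5;0.2 -7 0 0 0 0 0.5;0.2 -7 0 0 0 0 0.5;0.2 -7 0 0 0 0 0.5;0.2 -7 0 0 0 0 0.5;0.2 -7 0 0 0 0 0.5'; python3 -W ignore tilt.py
```

```text
clock: 24.9
position: [604.6, -40.2, 141.2]
tool_rot: [[0.974, 0.227, -0.0], [0.227, -0.974, -0.0], [-0.0, 0.0, -1.0]]
contact_force: [0.2, 0.4, -0.1]
width: 43.9
gripper_force: 0.0
piston dz by mask 15.9 perp -0.4 [320.3, 232.1] 0.59
piston shift px [ 1.2 -5.6] score 0.98 dz 18.5 tilt -0.016
pan [ 619.4 -125.1  109.2] 13.74 conf 0.72 tilt 0.005
tcp [604.6 -40.2 141.2] s -64.8
fin 0.6 [245.2, 232.4]
```

```bash
python3 -m jog '-0.2 5 0 0 0 0 0.5;-0.3 9 0 0 0 0 0.5;-0.4 11 0 0 0 0 0.5;-0.4 11 0 0 0 0 0.5'; python3 -m jog '0 0.7 0 0 0 0 0.5;0 0.7 0 0 0 0 0.5'; python3 -m jog '0 0.7 0 0 0 0 0.5;0 0.7 0 0 0 0 0.5'
```

```text
clock: 25.55
position: [606.6, -51.7, 141.1]
tool_rot: [[0.974, 0.226, -0.0], [0.226, -0.974, -0.0], [-0.0, 0.0, -1.0]]
contact_force: [-0.2, 0.2, -0.6]
width: 43.8
gripper_force: 0.1
clock: 25.75
position: [606.7, -51.8, 141.2]
tool_rot: [[0.974, 0.227, -0.0], [0.227, -0.974, -0.0], [-0.0, 0.0, -1.0]]
contact_force: [-0.9, 1.3, -0.5]
width: 44.0
gripper_force: 0.6
clock: 25.95
position: [606.9, -52.2, 141.2]
tool_rot: [[0.974, 0.227, -0.0], [0.227, -0.974, 0.0], [-0.0, -0.0, -1.0]]
contact_force: [0.3, 2.1, -0.6]
width: 44.1
gripper_force: 0.8
```

```bash
python3 -m jog '0 -4 0 0 0 0 0.5;0.2 -6 0 0 0 0 0.5;0.2 -6 -45 0 0 0 0.5;0.2 -6 -94 0 0 0 0.5;-40 30 -94 0 0 0 0.7;-82.4 70.9 -94 0 0 0 0.7;-82.4 70.9 -94 0 0 0 0.7;-82.4 70.9 -94 0 0 0 0.7;-82.4 70.9 -94 0 0 0 0.7;-82.4 70.9 -94 0 0 0 0.7;-82.4 70.9 -94 0 0 0 0.7;-82.4 70.9 -94 0 0 0 0.7;-82.4 70.9 -94 0 0 0 0.7;-82.4 70.9 -94 0 0 0 0.7;-82.4 70.9 -94 0 0 0 0.7;-82.4 70.9 -94 0 0 0 0.7'; python3 -W ignore tilt.py
```

```text
clock: 27.55
position: [542.8, -140.1, 235.2]
tool_rot: [[0.974, 0.227, 0.0], [0.227, -0.974, -0.0], [0.0, 0.0, -1.0]]
contact_force: [0.3, -0.3, -0.4]
width: 61.5
gripper_force: 0.0
piston dz by mask 21.5 perp 0.4 [321.3, 230.5] 0.95
piston shift px [ 1.4 -6. ] score 0.99 dz 19.9 tilt -0.007
pan [ 619.2 -124.   109.9] 2.04 conf 0.95 tilt 0.001
tcp [ 542.8 -140.2  235.3] s -151.4
fin 0.88 [165.4, 106.6]
```

```bash
cat > ecc.py <<'E'
from h import *
import sys
from scipy.optimize import minimize_scalar
O=np.array([592.5,23.5,0]); yh=np.array([-.187,.982,0])
def pt(s,z,t): return O+yh*s*np.cos(t)+np.array([0,0,z+s*np.sin(t)])
def meas(n,a,b,s,z,h,ca):
    A=cv2.cvtColor(cv2.imread(a),cv2.COLOR_BGR2GRAY);B=cv2.cvtColor(cv2.imread(b),cv2.COLOR_BGR2GRAY)
    p0=proj(n,pt(s,z,-.14),ca); x,y=np.round(p0).astype(int)-h; x=max(x,0); y=max(y,0)
    T=A[y:y+2*h[1],x:x+2*h[0]]
    best=None
    g=proj(n,pt(s,z,0),ca)-p0
    W=np.float32([[1,0,x+g[0]],[0,1,y+g[1]]])
    cc,W=cv2.findTransformECC(T,B,W,cv2.MOTION_AFFINE,(3,200,1e-6),None,3)
    q=W@np.array([p0[0]-x,p0[1]-y,1])-p0
    r=minimize_scalar(lambda t:np.sum((proj(n,pt(s,z,t),ca)-p0-q)**2),bounds=(-.2,.2),method="bounded")
    print(n,s,"cc",round(cc,3),"shift",q.round(2),"tilt",round(r.x,4),"resid px",round(r.fun**.5,2))
if __name__=="__main__":
    cs=cal("scene"); cw=cal("wrist")
    meas("scene","pics/s5.png","pics/last.png",150,140,np.array([17,19]),cs)
    meas("scene","pics/scene0.png","pics/last.png",150,140,np.array([17,19]),cs)
    meas("scene","pics/s5.png","pics/last.png",-150,125,np.array([16,17]),cs)
    meas("wrist","pics/w5.png","pics/lastw.png",-150,120,np.array([48,46]),cw)
E
python3 ecc.py
```

```text
scene 150 cc 0.989 shift [ 0.89 -6.29] tilt 0.0003 resid px 0.56
scene 150 cc 0.983 shift [ 0.45 -3.92] tilt -0.0521 resid px 0.6
scene -150 cc 0.965 shift [0.23 6.23] tilt 0.0011 resid px 0.2
wrist -150 cc 0.904 shift [ 0.07 -0.59] tilt -0.1426 resid px 0.59
```

```bash
python3 -m jog '0 0 0 0 0 0 0.7;0 0 0 0 0 0 0.7;0 0 0 0 0 0 0.7;0 0 0 0 0 0 0.7;0 0 0 0 0 0 0.7;0 0 0 0 0 0 0.7;0 0 0 0 0 0 0.7;0 0 0 0 0 0 0.7'; python3 -W ignore tilt.py; python3 ecc.py
python3 -c "
import cv2,numpy as np
a=cv2.imread('pics/lastw.png')[50:170,170:330];b=cv2.imread('pics/last.png')[130:280,180:370]
cv2.imwrite('pics/fin.png',np.hstack([cv2.resize(a,(390,292),interpolation=2),cv2.resize(b,(370,292),interpolation=2)]))"
```

```text
clock: 28.6
position: [542.8, -140.1, 235.2]
tool_rot: [[0.974, 0.227, 0.0], [0.227, -0.974, 0.0], [0.0, -0.0, -1.0]]
contact_force: [0.2, 0.4, -0.6]
width: 61.5
gripper_force: 0.0
piston dz by mask 17.5 perp -1.2 [319.5, 231.5] 0.69
piston shift px [ 1.4 -6. ] score 0.99 dz 19.9 tilt -0.007
pan [ 619.  -123.9  108.3] 3.36 conf 0.94 tilt 0.011
tcp [ 542.8 -140.1  235.2] s -151.4
fin 0.94 [166.5, 106.1]
scene 150 cc 0.989 shift [ 0.91 -6.29] tilt 0.0004 resid px 0.54
scene 150 cc 0.983 shift [ 0.42 -3.94] tilt -0.0519 resid px 0.63
scene -150 cc 0.964 shift [0.24 6.23] tilt 0.0011 resid px 0.21
wrist -150 cc 0.905 shift [ 0.11 -0.56] tilt -0.1406 resid px 0.57
```

View pics/fin.png

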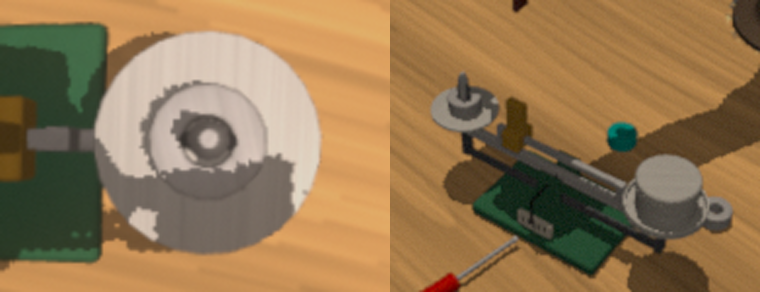

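```bash
sed -e 's/MOTION_AFFINE/MOTION_TRANSLATION/' ecc.py > e2.py; python3 e2.py
python3 - <<'E'
from h import *
from scipy.optimize import least_squares
# brightness-edge fit of pan rim in wrist pictures (same pose): subpixel radius
c=cal("wrist")
for f,z0 in (("w5",131),("lastw",110)):
    g=cv2.GaussianBlur(cv2.imread(f"pics/{f}.png"),(3,3),0).astype(float); sat=g.max(2)-g.min(2)
    ctr=np.array([619.2,-123.5]); pts=[]
    for a in np.linspace(0,2*np.pi,180,endpoint=False):
        rr=np.arange(39,51,.25); px=np.array([proj("wrist",[ctr[0]+r*np.cos(a),ctr[1]+r*np.sin(a),z0],c) for r in rr],np.float32)
        v=cv2.remap(sat.astype(np.float32),px[:,:1],px[:,1:],1).ravel(); d=np.gradient(cv2.GaussianBlur(v[None],(9,1),2).ravel()); i=d[3:-3].argmax()+3
        if d[i]>1.5: pts.append(px[i])
    s=least_squares(lambda p:[np.hypot(*(atz("wrist",u,p[2],c)-p)[:2])-45 for u in pts],[*ctr,z0],loss="soft_l1",f_scale=.3); print(f,len(pts),s.x.round(2),round(s.cost,2))
E
```

```text
scene 150 cc 0.988 shift [ 1.2  -6.31] tilt 0.0016 resid px 0.25
scene 150 cc 0.796 shift [ 1.94 -4.34] tilt -0.037 resid px 0.79
scene -150 cc 0.962 shift [0.29 6.17] tilt -0.0001 resid px 0.26
wrist -150 cc 0.791 shift [2.08 1.5 ] tilt 0.0227 resid px 0.95
w5 143 [ 619.17 -122.56  129.99] 12.99
lastw 153 [ 619.27 -123.79  109.22] 15.17
```

```bash
python3 -c "
from bench import bot; print(bot.close_job())"
```

```text
the job is handed in; nothing more can be done
None
```

The piston is weighed and the job handed in: one ring weight is pushed home on the post and the poise is slid close to the weight-pan end of its rail. The beam floats level to within about 0.01 rad, and the second ring was not needed and still lies flat on the bench.

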